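Clip a lamp controller onto the rail of a machine's control panel

TASK

Fit the slim controller module to the rail, in the free space beside the terminal row: tilt it, hook its fixed lip under the rail edge away from the robot, then rock it down until its sprung foot clicks under the near edge and it sits flat and square. Then slide it along the rail until you feel it butt firmly against the terminal row (5 to 15 N), and let go. Never force it (35 N on the rail is too much) and leave the wide module, screwdriver, lens and ring light where they are.

Things in the scene. Friction and masses are not known exactly. Their poses are not given: they have to be found in the camera images.
- module: The slim pale-grey rail module to fit: 22.5 mm wide (y), 99 long (x), 108 high, 0.12 to 0.24 kg, standing upright on the bench. Origin: centre of its underside, z up, +x to the foot end, which starts facing the robot. Below z 70 mm it is 99 mm long with a black plug on each end step (top z 70); above is the head, x -36..36 mm. A 3.5 mm black tab sticks out of the foot end.
- module_head (a point): Where to grip the module, across its 22.5 mm: middle of the head, (0, 0, 87 mm) in its frame, 21 mm below the flat top. The wide module has the same shape.
- module_seat (a point): (0, 0, 10 mm) in the module's frame: middle of its seat plane, which runs from x -11.5 mm to the foot end and rests on both flanges. Home, it lies on the rail's centre line level with rail_top. Beside the seat, x -17.7..-11.5, the ceiling is 3.5 mm higher, which leaves room to tilt. Beyond the lip a skirt (x -49.5..-24) reaches down 10 mm below the seat.
- module_lip (a point): Top of the tip of the fixed lip's tongue, (-15, 0, 6.7 mm) in the module's frame. The tongue is 2.7 mm thick, points to +x, and starts at the lip's back wall at x -17.7. Between tongue top and seat level: 3.3 mm. Home, it lies under the flange away from the robot. Tilted 0.33 rad, seat edge (x -11.5) on the flange top 1 mm in from its rim, the tongue is still clear outside and below the flange.
- module_foot (a joint): Slide of the sprung foot (m): 0 = out, nose at module x 14.5, z 6 to 6.7 mm, a ramp below it out to x 18.2; grows as the nose is pushed out to +x (stop 4.5 mm). Spring 1.6 N + 1 N/mm. It rides out 2.5 to 3 mm over the flange and snaps back to about 0. Hooked and let go, it rests tilted 0.27 rad on the foot. Turning it down about the lip takes 0.2 N m; the head swings 25 mm to +x.
- rail: Steel top-hat rail, 35 mm wide (x), 15 high, 320 long (y), sheet 2.3 mm, fixed on a plate on 12 mm spacers. Origin: centre of its underside; y along it, x across it, towards the robot. The flanges overhang the webs from |x| 12 to 17.5 mm; 24.7 mm free height under them. White slotted ducts, 40 mm wide, tops 14 mm above the flange tops, run parallel, centred at x +-106. End brackets at y +-146.
- rail_top (a point): On the rail's centre line at mid-length, level with the flange tops, 30 mm above the bench; axes as the rail.
- terminals: Row of ten grey screw terminals on one half of the rail (either), fixed: 56 mm wide along the rail, 50 long, 44 high above the flange tops. Origin: its middle on the rail's centre line at flange-top level; axes as the rail. The module goes on the side facing the breaker; touching, module_seat is 39.25 mm from this origin. A module sliding on the rail drags about 1 to 4 N.
- breaker: Three-pole breaker on the other half of the rail, fixed: 54 mm wide along the rail, 86 long, 64 high above the flange tops, toggle to 72. Origin: its middle on the rail's centre line at flange-top level. The free rail between it and the terminals is 97 to 141 mm long.
- spare: Not to be moved: the wide module, 45 mm wide, 99 long, 108 high, same make, standing near the slim one (which of them is nearer the robot varies). Origin: centre of the underside.
- driver: Not to be moved: a screwdriver lying on the bench.
- lens: Not to be moved: a black camera lens, 42 mm diameter, 56 high, standing on the bench. Origin: centre of the underside.
- ring_light: Not to be moved: a black ring light, 70 mm diameter, 18 high, lying on the bench. Origin: centre of the underside.
There are look-alikes about, which are no part of the job. Leave any orange look-alike of the module alone.

How it is judged:
By the outcome, as a careful person would: the job done as asked, in the order asked, and still so for the second after the job is handed in, with the robot touching nothing.
It also fails if it takes over 45 s, if anything falls off the work surface, if the arm or the gripper's body presses on something with over 40 N, if the wrist force passes 120 N, or if a joint passes its speed limit or range.

ROBOT

A 7-joint arm with a two-finger parallel gripper is mounted at the origin on the work surface. World frame = base frame: x ahead of the robot, y to its left, z up, the work surface at z = 0. Lengths are in m, angles in rad, forces in N, time in s.
With the tool pointing down it reaches from about 0.4 to 0.85 m from the base axis. Payload 4.5 kg.
Tool frame: the origin (TCP) lies on the centre line of the jaws, within the pads' length; the fingertips stand r.tip_extent ahead of it and the grasp point (between the pads) is the TCP (r.tip_extent is the distance from the TCP to the fingertips, in m); z points along the fingers, y is the line along which they close (so a half turn about z gives the same grasp; the last joint's range is limited). The gripper opens to 88 mm and grips with 3 to 60 N. Pads are 18 mm wide; open, the fingers measure 123 mm over their backs; the gripper's body (75 mm by 187 mm) begins 45 mm behind the grasp point.
Start: joints at [1.197, 0.689, -0.195, 1.565, 0.157, 0.902, -0.215], TCP at [0.248, -0.574, 0.258] pointing down, gripper open.
Joint ranges: [-3.01, 3.01], [-0.46, 2.08], [-1.47, 1.51], [0.13, 2.56], [-1, 4.14], [0.04, 2.09], [-2.66, 2.66]. Speed limits (rad/s): [2.57, 2.57, 3.14, 3.14, 3.14, 3.14, 3.14].

INTERFACE

Orientations are given as a unit quaternion [x, y, z, w].
In Python, from plant import sensors, vision, finish_job, r gives the robot as it stands. The module is installed in compiled form; this text tells all that it offers.
- The arm moves only by the tool step_arm, never from a script. Its argument "steps" is a list of rows, each a list of 2 entries, a list of its own where there are three numbers: the shift along the tool's x, y, z in cm, then the turn, a rotation vector about the tool's x, y, z in degrees. A call has 1 to 12 rows; each row shifts and turns the commanded pose from where the row before left it, along the tool's axes as they then stand; what a row does not reach is not made up. A row lasts 1/8 s, in which the tool goes at most 62.5 mm and 10.7 degrees, less where a joint would pass 70% of its speed; a pose out of reach is approached as far as the arm can. A call with a gripper value outside its range is refused whole. "claw" is the opening, from -1 (shut) to 1 (fully open), set as the call begins (left out, the last holds). The fingers move at their own pace and stop on an object; "grip_force" is the grip in N (left out, the last holds). Time passes only in rows, so rows that do not move let the fingers close. It gives the time, the measured TCP pose, the force, the opening and the grip force at its end, in the units of the state.
- sensors.get_state(): the state, without advancing time (a new reading comes with each control period).
- vision.snapshot(name): name is "side" or "top" or "wrist"; returns a dict with "img" (400x640x3 uint8, red, green, blue), "fx", "fy", "cx", "cy" (pixels), "k1" (the pictures are not rectified: a ray, as slopes to the right and down, at radius r is drawn at 1 + k1 r^2 times it, then the intrinsics apply), "position" and "rotation" of the camera in the world. Camera axes: x right, y down, z forward; pixel columns grow to the right and rows downward; lengths in m; the calibration is good to about 2 mm. A picture is of the moment at which its call begins. There is no depth.
- finish_job(): hands the job in; it is judged then, once.
The state is a dict: "clock": time; "q": joint angles; "qd": joint speeds; "joint_torque": joint torques, N m; "tool_pos": TCP position; "eef_rot": TCP orientation; "contact_force": force on the tool from outside, world axes, zero at the start; "moment": the same for the moment, N m; "opening": opening from 0.0 (shut) to 1.0 (fully open); "finger_force": force on a finger pad.
Only numpy, scipy, OpenCV 4.12 (cv2) and the standard library are available. Lean on these libraries where they do the work, as an engineer would, in place of code of your own. Each camera call takes 0.05 s, during which the arm holds its last target. There are 200 camera calls.

## Working session

There is one attempt and no reset: what is moved stays moved. The work goes in short steps, Python scripts to look and compute and a tool call to move; the robot and the scene stay as the last step left them, time stands still between calls to the robot, and variables do not carry over. Pictures are saved under pics/ and viewed, at most 10 in all, crops included, and the job is handed in when it is done.

Besides the shell and the picture viewer there is one more tool, called after "Call:" by a JSON object that holds its "method" and its "body". step_arm: Moves the arm, as the interface text tells. Its arguments: {"type":"object","properties":{"steps":{"type":"array"},"claw":{"type":"number"},"grip_force":{"type":"number"}},"required":["steps"]}

```bash
mkdir -p pics
cat > h.py <<'E'
import numpy as np, cv2, json
from plant import sensors, vision, r
from scipy.spatial.transform import Rotation as R
def snap(n,f):
    s=vision.snapshot(n); cv2.imwrite(f'pics/{f}.png',s['img'][:,:,::-1])
    c={k:(np.array(v).tolist()) for k,v in s.items() if k!='img'}
    json.dump(c,open(f'pics/{f}.json','w')); return s
def rot(c):
    q=np.array(c['rotation']); return q if q.shape==(3,3) else R.from_quat(q).as_matrix()
def ray(f,u,v):
    c=json.load(open(f'pics/{f}.json')); K=np.array([[c['fx'],0,c['cx']],[0,c['fy'],c['cy']],[0,0,1]])
    p=cv2.undistortPoints(np.array([[[u,v]]],float),K,np.array([c['k1'],0,0,0,0]))[0,0]
    return np.array(c['position']),rot(c)@np.array([p[0],p[1],1])
def onz(f,u,v,z):
    o,d=ray(f,u,v); return o+d*(z-o[2])/d[2]
def tri(*obs):
    A=np.zeros((3,3));b=np.zeros(3)
    for f,u,v in obs:
        o,d=ray(f,u,v); d/=np.linalg.norm(d); P=np.eye(3)-np.outer(d,d); A+=P;b+=P@o
    x=np.linalg.solve(A,b); return x,[np.linalg.norm((np.eye(3)-np.outer(d/np.linalg.norm(d),d/np.linalg.norm(d)))@(x-o)) for o,d in (ray(*k) for k in obs)]
def proj(f,p):
    c=json.load(open(f'pics/{f}.json')); q=rot(c).T@(np.array(p)-c['position']); a=q[:2]/q[2]
    a=a*(1+c['k1']*(a@a)); return np.array([a[0]*c['fx']+c['cx'],a[1]*c['fy']+c['cy']])
E
python3 - <<'E'
from h import *
for n in ('top','side','wrist'):
    s=snap(n,n+'0'); print(n,s['fx'],s['k1'],s['position'],np.round(s['rotation'],3).tolist())
im=[cv2.imread(f'pics/{n}0.png') for n in ('side','wrist')]
print(sensors.get_state(), r.tip_extent)
E
```

```text
top 480.8377908962955 -0.052259836690810274 [0.22571747 0.00438696 1.43742344] [-0.694, 0.716, -0.052, 0.064]
side 477.9641015755916 -0.1350984637895578 [-0.02594147  1.33471101  0.91812484] [-0.136, 0.859, -0.485, 0.091]
wrist 317.9231918331188 -0.047425736753109196 [ 0.31519625 -0.54409145  0.38300204] [0.827, -0.544, -0.08, 0.121]
{'clock': 0.15, 'q': array([ 1.19679945,  0.68976828, -0.19457131,  1.56608432,  0.15730507,
        0.90252807, -0.21508856]), 'qd': array([ 0.00217744, -0.00275709, -0.00210489, -0.0039773 , -0.00069577,
        0.00165448,  0.0004672 ]), 'joint_torque': array([-1.84110642e-03, -5.27858734e+01, -1.26865089e+00, -1.53582984e+01,
       -5.24861086e-02,  3.95683455e-03,  1.33528056e-04]), 'tool_pos': array([ 0.2476752 , -0.57333603,  0.25711531]), 'eef_rot': array([ 9.79273126e-01,  2.02542977e-01, -1.82526327e-04, -6.73220651e-04]), 'contact_force': array([ 0.44616764, -0.72812462,  0.50392132]), 'moment': array([-0.02219599, -0.02039398, -0.02625311]), 'finger_force': 0.0, 'opening': 1.003097042788115} 0.019
```

View pics/top0.png

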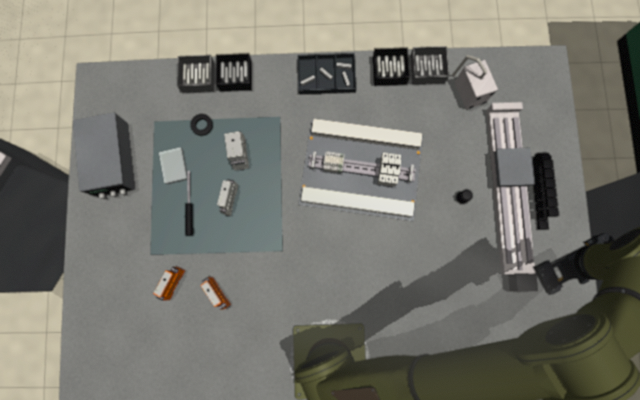

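View pics/side0.png

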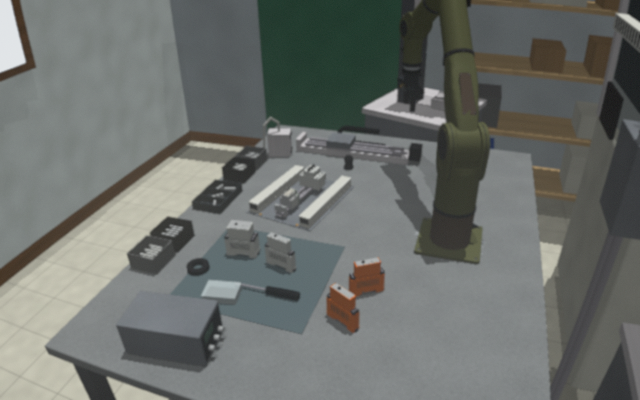

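The top view shows two pale-grey modules on the mat at (235,150) and (228,197), and two orange look-alikes at (168,283) and (214,292). The rail runs from (310,160) to (412,172), with terminals and breaker at about (333,161) and (390,168). The lens is at (464,197) and the ring at (201,125). In the side view the grey modules are at (241,238) and (280,251). I expect the one nearer the robot to be slim, and I'll check that in enlarged crops.

Run:
```python
from h import *
t=cv2.imread('pics/top0.png'); s=cv2.imread('pics/side0.png')
R_=lambda a,w,h:cv2.resize(a,(w,h),interpolation=cv2.INTER_CUBIC)
a=R_(t[120:220,200:260],360,600)   # x6
b=R_(s[210:280,215:303],440,350)  # x5
c=R_(t[115:220,295:427],440,350) #3.333
out=np.zeros((600,800,3),np.uint8); out[:,:360]=a; out[:300,360:]=R_(s[215:275,215:303],440,300); out[300:,360:]=R_(t[135:195,300:388+0],440,300)
cv2.imwrite('pics/c1.png',out)
```

```text
(no output)
```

View pics/c1.png

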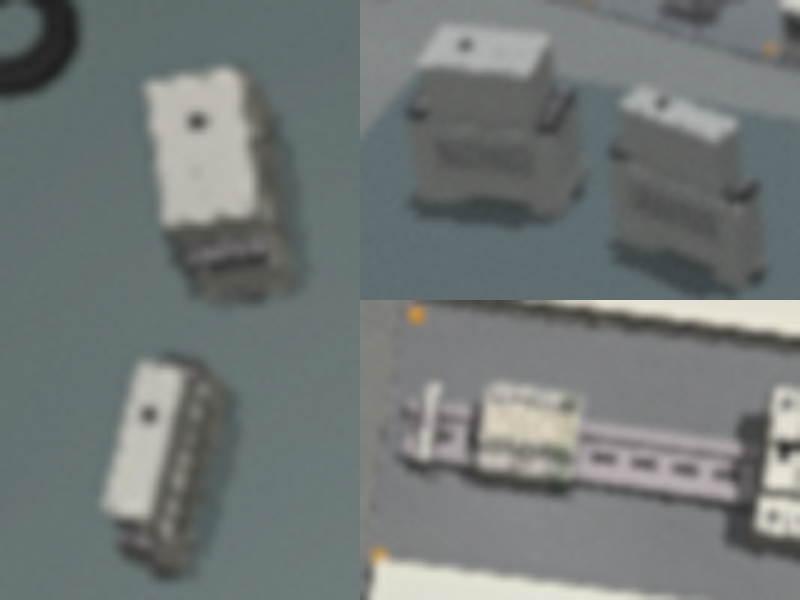

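Run:
```python
from h import *
tp=lambda x,y:('top0',200+x/6,120+y/6)
sd=lambda x,y:('side0',215+(x-360)/5,215+y/5)
rl=lambda x,y:('top0',300+(x-360)/5,135+(y-300)/5)
print('slim top centre',tri(tp(147,440),sd(681,113)))
print('wide',tri(tp(203,148),sd(486,50)))
for p in [(137,360),(187,365),(158,520),(105,512)]: print(onz(*tp(*p),.108))
print('rail flange edges z.03')
for p in [(580,422),(740,442),(580,482),(740,500)]: print(onz(*rl(*p),.03))
print('duct/ends z .044');
for p in [(313,120),(421,133),(311,136),(420,147),(303,188),(414,200),(302,202),(413,214)]: print(p,onz('top0',*p,.044))
print('term top');
for p in [(487,385),(575,395),(575,480),(480,475)]: print(onz(*rl(*p),.074))
print(R.from_quat(sensors.get_state()['eef_rot']).as_matrix().round(3))
s=json.load(open('pics/wrist0.json'));st=sensors.get_state();Rm=R.from_quat(st['eef_rot']).as_matrix()
print('cam in tool',Rm.T@(np.array(s['position'])-st['tool_pos']),(Rm.T@rot(s)).round(3))
```

```text
slim top centre (array([0.47753389, 0.28182365, 0.10668645]), [np.float64(0.0004940251605437635), np.float64(0.0004940251605439275)])
wide (array([0.619502  , 0.25530425, 0.10701174]), [np.float64(0.0010257440715384088), np.float64(0.0010257440715385295)])
[0.51547682 0.28623809 0.108     ]
[0.51223188 0.26241007 0.108     ]
[0.43848489 0.27614417 0.108     ]
[0.4431013  0.30120792 0.108     ]
rail flange edges z.03
[ 0.58327247 -0.06336398  0.03      ]
[ 0.56766707 -0.1588376   0.03      ]
[ 0.54631547 -0.06189495  0.03      ]
[ 0.53208143 -0.15702284  0.03      ]
duct/ends z .044
(313, 120) [0.7056335  0.02609409 0.044     ]
(421, 133) [ 0.65357336 -0.29721029  0.044     ]
(311, 136) [0.65555092 0.03355322 0.044     ]
(420, 147) [ 0.61022754 -0.29125369  0.044     ]
(303, 188) [0.49708966 0.06163713 0.044     ]
(414, 200) [ 0.45041968 -0.26301091  0.044     ]
(302, 202) [0.45531187 0.06563873 0.044     ]
(413, 214) [ 0.40914127 -0.25749544  0.044     ]
term top
[ 0.59621869 -0.00781501  0.074     ]
[ 0.58841086 -0.05897553  0.074     ]
[ 0.53757927 -0.05697122  0.074     ]
[ 0.54243115 -0.00196198  0.074     ]
[[ 0.918  0.397 -0.001]
 [ 0.397 -0.918  0.001]
 [-0.    -0.001 -1.   ]]
cam in tool [ 0.07357149 -0.00023551 -0.12589276] [[-0.001 -0.958 -0.287]
 [ 1.    -0.001 -0.001]
 [ 0.    -0.287  0.958]]
```

The slim module is the one nearer the robot, with its head top centre at about (224.5,193). The wide one is at (234,145), and both orange ones are rejected. The terminals are on the +y (left) half, so the module goes on their right. I'll look at the rail with the wrist camera on the way.

```bash
cat >> h.py <<'E'
def toolR(yaw,tilt=0):
    # module x axis at world yaw; tilt>0 lifts the foot end; tool x = module x, tool z down
    M=R.from_euler('z',yaw)*R.from_euler('y',-tilt)
    return M*R.from_euler('x',np.pi)
def plan(p,Rt,n,p0=None,R0=None):
    st=sensors.get_state()
    p0=np.array(st['tool_pos']) if p0 is None else np.array(p0); R0=R.from_quat(st['eef_rot']) if R0 is None else R0
    w=(R0.inv()*Rt).as_rotvec()
    d=(np.array(p)-p0)/n; Rc=R0; rows=[]
    for i in range(n):
        rows.append([Rc.inv().apply(d*100).round(2).tolist(),np.degrees(w/n).round(2).tolist()]); Rc=Rc*R.from_rotvec(w/n)
    print(len(rows),json.dumps(rows)); return rows
def where():
    st=sensors.get_state(); M=R.from_quat(st['eef_rot'])*R.from_euler('x',np.pi)
    a=M.as_euler('ZYX'); print('t',st['clock'],'p',np.round(st['tool_pos'],4),'yaw,tilt,roll',np.round([a[0],-a[1],a[2]],4),'F',np.round(st['contact_force'],2),'M',np.round(st['moment'],2),'open',round(st['opening'],3),'ff',round(st['finger_force'],2)); return st
E
python3 - <<'E'
from h import *
where(); plan([0.56,-0.11,0.26],toolR(np.pi-.16),16)
E
```

```text
t 0.15 p [ 0.2477 -0.5733  0.2571] yaw,tilt,roll [ 4.079e-01 -1.000e-04  1.400e-03] F [ 0.45 -0.73  0.5 ] M [-0.02 -0.02 -0.03] open 1.003 ff 0.0
16 [[[2.94, -1.88, -0.02], [-0.0, -0.01, -9.22]], [[3.2, -1.39, -0.02], [-0.0, -0.01, -9.22]], [[3.39, -0.86, -0.02], [-0.0, -0.01, -9.22]], [[3.48, -0.3, -0.02], [-0.0, -0.01, -9.22]], [[3.48, 0.26, -0.02], [-0.0, -0.01, -9.22]], [[3.4, 0.81, -0.02], [-0.0, -0.01, -9.22]], [[3.22, 1.35, -0.02], [-0.0, -0.01, -9.22]], [[2.97, 1.84, -0.02], [-0.0, -0.01, -9.22]], [[2.63, 2.3, -0.02], [-0.0, -0.01, -9.22]], [[2.23, 2.69, -0.02], [-0.0, -0.01, -9.22]], [[1.77, 3.01, -0.02], [-0.0, -0.01, -9.22]], [[1.27, 3.25, -0.02], [-0.0, -0.01, -9.22]], [[0.73, 3.42, -0.02], [-0.0, -0.01, -9.22]], [[0.17, 3.49, -0.02], [-0.0, -0.01, -9.22]], [[-0.39, 3.47, -0.02], [-0.0, -0.01, -9.22]], [[-0.94, 3.36, -0.02], [-0.0, -0.01, -9.22]]]
```

Call:
{"method": "step_arm", "body": {"steps": [[[2.9, -1.9, 0], [0, 0, -9.2]], [[3.2, -1.4, 0], [0, 0, -9.2]], [[3.4, -0.9, 0], [0, 0, -9.2]], [[3.5, -0.3, 0], [0, 0, -9.2]], [[3.5, 0.3, 0], [0, 0, -9.2]], [[3.4, 0.8, 0], [0, 0, -9.2]], [[3.2, 1.35, 0], [0, 0, -9.2]], [[3.0, 1.85, 0], [0, 0, -9.2]], [[2.6, 2.3, 0], [0, 0, -9.2]], [[2.2, 2.7, 0], [0, 0, -9.2]], [[1.8, 3.0, 0], [0, 0, -9.2]], [[1.3, 3.25, 0], [0, 0, -9.2]]]}}

```text
clock: 1.65
tool_pos: [0.4828, -0.2252, 0.2576]
eef_rot: [0.39, 0.921, -0.0, -0.0]
contact_force: [-0.1, 0.1, -0.5]
opening: 1.0
finger_force: 0.0
```

Call:
{"method": "step_arm", "body": {"steps": [[[0.7, 3.4, 0], [0, 0, -9.2]], [[0.2, 3.5, 0], [0, 0, -9.2]], [[-0.4, 3.5, 0], [0, 0, -9.2]], [[-0.9, 3.4, 0], [0, 0, -9.2]], [[0, 0, 0], [0, 0, 0]]]}}

```text
clock: 2.28
tool_pos: [0.562, -0.1067, 0.2577]
eef_rot: [0.08, 0.997, 0.001, 0.0]
contact_force: [-0.5, -0.0, -0.9]
opening: 1.001
finger_force: 0.0
```

Run:
```python
from h import *
where(); snap('wrist','w1'); print(sensors.get_state()['q'])
a=cv2.imread('pics/w1.png'); cv2.imwrite('pics/w1b.png',cv2.resize(a,(800,500),interpolation=cv2.INTER_CUBIC))
```

```text
t 2.275 p [ 0.562  -0.1067  0.2577] yaw,tilt,roll [ 2.9816e+00 -6.0000e-04 -2.8000e-03] F [-0.5  -0.02 -0.85] M [ 0.09 -0.12 -0.06] open 1.001 ff 0.0
[ 0.59492073  0.74037059 -0.8677167   1.711185    0.65420467  1.00642499
  0.89569995]
```

View pics/w1b.png

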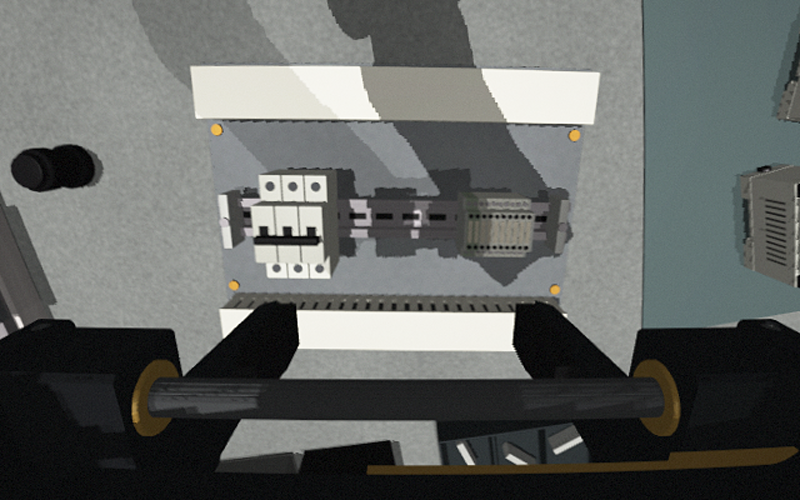

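The wrist view shows the terminals at (497,225), the breaker at (290,225), and free rail between them at about (345–460, 190–240). I'll take a second view from a shifted place on the way to the module.

Run:
```python
from h import *
R1=toolR(np.pi-.16)
plan([0.52,-0.01,0.258],R1,3)
plan([0.478,0.282,0.25],toolR(np.pi-.195),6,[0.52,-0.01,0.258],R1)
```

```text
3 [[[1.89, 3.03, -0.02], [0.01, -0.01, -0.07]], [[1.88, 3.04, -0.02], [0.01, -0.01, -0.07]], [[1.88, 3.04, -0.02], [0.01, -0.01, -0.07]]]
6 [[[1.47, 4.69, 0.13], [0.0, -0.0, 0.33]], [[1.49, 4.68, 0.13], [0.0, -0.0, 0.33]], [[1.52, 4.68, 0.13], [0.0, -0.0, 0.33]], [[1.55, 4.67, 0.13], [0.0, -0.0, 0.33]], [[1.58, 4.66, 0.13], [0.0, -0.0, 0.33]], [[1.6, 4.65, 0.13], [0.0, -0.0, 0.33]]]
```

Call:
{"method": "step_arm", "body": {"steps": [[[1.9, 3.0, 0], [0, 0, 0]], [[1.9, 3.0, 0], [0, 0, 0]], [[1.9, 3.0, 0], [0, 0, 0]], [[0, 0, 0], [0, 0, 0]]]}}

```text
clock: 2.82
tool_pos: [0.5181, -0.0108, 0.2581]
eef_rot: [0.081, 0.997, -0.0, -0.0]
contact_force: [-0.1, -0.4, -0.5]
opening: 0.998
finger_force: 0.0
```

Run:
```python
from h import *
where(); snap('wrist','w2')
```

```text
t 2.825 p [ 0.5181 -0.0108  0.2581] yaw,tilt,roll [2.979e+00 4.000e-04 7.000e-04] F [-0.07 -0.42 -0.51] M [-0.01 -0.15 -0.02] open 0.998 ff 0.0
```

Call:
{"method": "step_arm", "body": {"steps": [[[1.5, 4.7, 0.1], [0, 0, 0.3]], [[1.5, 4.7, 0.1], [0, 0, 0.3]], [[1.5, 4.7, 0.1], [0, 0, 0.3]], [[1.6, 4.7, 0.1], [0, 0, 0.3]], [[1.6, 4.7, 0.1], [0, 0, 0.3]], [[1.6, 4.7, 0.1], [0, 0, 0.3]], [[0, 0, 0], [0, 0, 0]]]}}

```text
clock: 3.75
tool_pos: [0.4776, 0.2852, 0.2519]
eef_rot: [0.097, 0.995, 0.001, 0.0]
contact_force: [-1.1, -0.4, -0.2]
opening: 0.997
finger_force: 0.0
```

Run:
```python
from h import *
where(); snap('wrist','w3')
a,b,c=[cv2.imread(f'pics/w{i}.png') for i in (1,2,3)]
print(proj('w2',[.562,-.085,.03]),proj('w3',[.478,.282,.108]),proj('w3',[.4,.3,.0]),proj('w1',[.562,-.085,.03]))
u,v=proj('w2',[.562,-.1,.03]).astype(int); 
u=max(u-65,0); v=v-40
print('w2 crop origin',u,v)
R_=lambda x:cv2.resize(x,None,fx=3,fy=3,interpolation=cv2.INTER_CUBIC)
out=np.zeros((600,800,3),np.uint8)
A=R_(a[143:221,270:403]); B=R_(b[v:v+78,u:u+133]); out[:234,:399]=A; out[:B.shape[0],400:400+B.shape[1]]=B
C=cv2.resize(c[180:362,190:452],None,fx=2,fy=2,interpolation=cv2.INTER_CUBIC); out[235:235+C.shape[0],:C.shape[1]]=C[:,:800]
cv2.imwrite('pics/c2.png',out)
```

```text
t 3.75 p [0.4776 0.2852 0.2519] yaw,tilt,roll [ 2.9483e+00  2.0000e-04 -2.7000e-03] F [-1.1  -0.39 -0.2 ] M [ 0.03 -0.17 -0.01] open 0.997 ff 0.0
[268.74493937 221.4817404 ] [320.42869961 196.49175288] [323.28431284 103.35774783] [342.71424793 172.40223221]
w2 crop origin 191 183
```

View pics/c2.png

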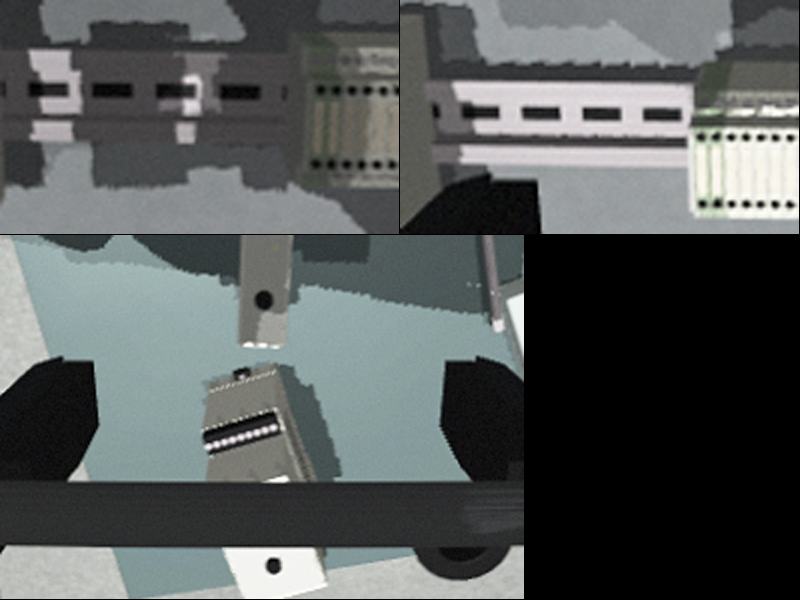

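Run:
```python
from h import *
w1=lambda x,y:('w1',270+x/3,143+y/3); w2=lambda x,y:('w2',191+(x-400)/3,183+y/3)
rx=np.array([-np.cos(.16),np.sin(.16)])
for z in (.025,.03,.035):
  print(z)
  for nm,p in [('w1 near',w1(55,50)),('w1 far',w1(55,142)),('w1 near',w1(195,50)),('w1 far',w1(185,143)),('w2 near',w2(480,81)),('w2 far',w2(480,164)),('w2 near',w2(680,82)),('w2 far',w2(680,166))]:
    q=onz(*p,z); print(nm,q.round(4),'x_r',(q[:2]@rx).round(4))
# slots 'floor' z ~.0173: slot centres
print('slots z17', [onz(*w1(x,90),.0173).round(4) for x in (48,112,178,240)],[onz(*w2(x,113),.0173).round(4) for x in (482,541,602,662)])
S=[tri(w1(a,b),w2(c,d)) for a,b,c,d in [(48,90,541,113),(112,90,602,113),(178,90,662,114)]]
S2=[tri(w1(a,b),w2(c,d)) for a,b,c,d in [(48,90,482,113),(112,90,541,113),(178,90,602,113),(240,92,662,114)]]
print(S,S2)
print('hole',tri(('w3',322,212.5),('top0',224.67,188.83),('side0',275.6,235.8)))
c=cv2.imread('pics/w3.png')[80:245,265:385]
cv2.imwrite('pics/c3.png',cv2.resize(c,None,fx=3.6,fy=3.6,interpolation=cv2.INTER_CUBIC))
g=cv2.imread('pics/w1.png')
print(g[155:195,335].mean(1).round().tolist()); g=cv2.imread('pics/w2.png'); print(g[200:242,262].mean(1).round().tolist())
```

```text
0.025
w1 near [ 0.5386 -0.1436  0.025 ] x_r -0.5546
w1 far [ 0.5738 -0.1505  0.025 ] x_r -0.5905
w1 near [ 0.5471 -0.0914  0.025 ] x_r -0.5547
w1 far [ 0.5824 -0.1007  0.025 ] x_r -0.591
w2 near [ 0.5395 -0.1436  0.025 ] x_r -0.5555
w2 far [ 0.5742 -0.1529  0.025 ] x_r -0.5912
w2 near [ 0.5529 -0.0649  0.025 ] x_r -0.5561
w2 far [ 0.5882 -0.0721  0.025 ] x_r -0.5922
0.03
w1 near [ 0.5379 -0.1429  0.03  ] x_r -0.5538
w1 far [ 0.5726 -0.1497  0.03  ] x_r -0.5892
w1 near [ 0.5463 -0.0914  0.03  ] x_r -0.5539
w1 far [ 0.5811 -0.1006  0.03  ] x_r -0.5897
w2 near [ 0.5382 -0.1416  0.03  ] x_r -0.5539
w2 far [ 0.5724 -0.1508  0.03  ] x_r -0.5891
w2 near [ 0.5514 -0.0639  0.03  ] x_r -0.5545
w2 far [ 0.5862 -0.071   0.03  ] x_r -0.59
0.035
w1 near [ 0.5372 -0.1422  0.035 ] x_r -0.553
w1 far [ 0.5714 -0.1489  0.035 ] x_r -0.5879
w1 near [ 0.5455 -0.0915  0.035 ] x_r -0.5531
w1 far [ 0.5798 -0.1005  0.035 ] x_r -0.5884
w2 near [ 0.5369 -0.1396  0.035 ] x_r -0.5522
w2 far [ 0.5706 -0.1486  0.035 ] x_r -0.587
w2 near [ 0.5499 -0.063   0.035 ] x_r -0.5529
w2 far [ 0.5842 -0.07    0.035 ] x_r -0.5
[... 1160 characters left out ...]
e (array([0.49043025, 0.28057219, 0.11019867]), [np.float64(0.0016252363084631558), np.float64(0.001095781722484925), np.float64(0.0005489765791823844)])
[129.0, 99.0, 47.0, 51.0, 56.0, 86.0, 117.0, 116.0, 111.0, 113.0, 111.0, 111.0, 137.0, 190.0, 218.0, 204.0, 149.0, 131.0, 129.0, 138.0, 148.0, 185.0, 210.0, 211.0, 198.0, 168.0, 125.0, 51.0, 71.0, 92.0, 100.0, 96.0, 91.0, 92.0, 82.0, 71.0, 73.0, 75.0, 75.0, 76.0]
[160.0, 157.0, 162.0, 156.0, 108.0, 53.0, 58.0, 59.0, 56.0, 50.0, 131.0, 209.0, 219.0, 215.0, 214.0, 220.0, 222.0, 224.0, 184.0, 61.0, 34.0, 39.0, 46.0, 160.0, 222.0, 213.0, 214.0, 213.0, 156.0, 52.0, 62.0, 80.0, 175.0, 214.0, 211.0, 208.0, 211.0, 210.0, 185.0, 154.0, 157.0, 156.0]
```

View pics/c3.png

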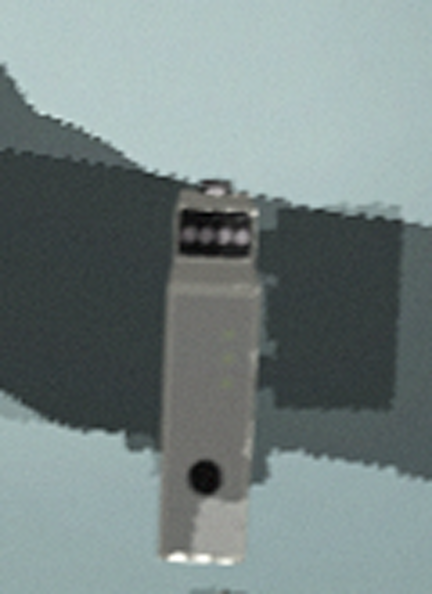

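Run:
```python
from h import *
w=lambda x,y:('w3',265+x/3.6,80+y/3.6)
P=[onz(*w(*p),.108)[:2] for p in [(168,286),(262,292),(159,556),(243,561)]]
print(np.round(P,4), 'centre',np.mean(P,0)); a=(P[0]+P[1])/2-(P[2]+P[3])/2; print('len',np.linalg.norm(a),'yaw',np.arctan2(a[1],a[0]), 'widths',np.linalg.norm(P[0]-P[1]),np.linalg.norm(P[2]-P[3]))
for A,B in((0,2),(1,3)):
  d=P[A]-P[B];print(np.arctan2(d[1],d[0]))
print('hole w3/top',tri(w(205,476),('top0',224.67,188.83)))
print('terminal right face z .06/.074 from w2',[onz('w2',191+(x-400)/3,183+y/3,z).round(4) for x,y,z in [(689,128,.074),(692,215,.074),(697,70,.05)]])
```

```text
[[0.4444 0.2811]
 [0.4501 0.3027]
 [0.5113 0.2648]
 [0.5168 0.2855]] centre [0.4806632  0.28352992]
len 0.06891242855293765 yaw 2.8958672477988907 widths 0.022331385800491765 0.021396862910682306
2.902648529795291
2.889086128309578
hole w3/top (array([0.48977722, 0.28037212, 0.11323414]), [np.float64(0.0011490168716166327), np.float64(0.0011490168716163788)])
terminal right face z .06/.074 from w2 [array([ 0.5551, -0.0561,  0.074 ]), array([ 0.5879, -0.0616,  0.074 ]), array([ 0.5418, -0.0532,  0.05  ])]
```

Rail: flange edges at x_r −0.554 and −0.5895 (35 mm apart at z 0.030, agreeing in both views), direction 0.162 rad. Slim module: head hole at crop (205,476), top centre near (0.480,0.283), yaw about π−0.246. The black tab at (215,187) faces the robot, as described. Going to grasp.

Run:
```python
from h import *
plan([0.480,0.283,0.087],toolR(np.pi-.246),6)
```

```text
6 [[[-0.02, 0.02, 2.74], [-0.01, 0.0, 0.47]], [[-0.02, 0.02, 2.74], [-0.01, 0.0, 0.47]], [[-0.02, 0.02, 2.74], [-0.01, 0.0, 0.47]], [[-0.02, 0.02, 2.74], [-0.01, 0.0, 0.47]], [[-0.02, 0.02, 2.74], [-0.01, 0.0, 0.47]], [[-0.02, 0.02, 2.74], [-0.01, 0.0, 0.47]]]
```

Call:
{"method": "step_arm", "body": {"steps": [[[0, 0, 2.7], [0, 0, 0.5]], [[0, 0, 2.8], [0, 0, 0.5]], [[0, 0, 2.7], [0, 0, 0.5]], [[-0.1, 0.1, 2.8], [0, 0, 0.5]], [[0, 0, 2.7], [0, 0, 0.5]], [[0, 0, 2.7], [0, 0, 0.5]], [[0, 0, 0], [0, 0, 0]]]}}

```text
clock: 4.68
tool_pos: [0.4795, 0.2791, 0.0859]
eef_rot: [0.126, 0.992, -0.003, -0.001]
contact_force: [-0.0, 0.3, 0.3]
opening: 0.999
finger_force: 0.0
```

Run:
```python
from h import *
where()
```

```text
t 4.675 p [0.4795 0.2791 0.0859] yaw,tilt,roll [2.8895e+00 9.0000e-04 5.4000e-03] F [-0.02  0.29  0.29] M [ 0.03 -0.15 -0.02] open 0.999 ff 0.0
```

Call:
{"method": "step_arm", "body": {"steps": [[[0, 0.4, 0], [-0.3, 0, 0]], [[0, 0, 0], [0, 0, 0]]]}}

```text
clock: 4.92
tool_pos: [0.4809, 0.2872, 0.0889]
eef_rot: [0.124, 0.992, 0.003, 0.001]
contact_force: [0.8, 0.2, 0.4]
opening: 1.002
finger_force: 0.0
```

Run:
```python
from h import *
where()
```

```text
t 4.925 p [0.4809 0.2872 0.0889] yaw,tilt,roll [ 2.8923e+00 -1.4000e-03 -7.1000e-03] F [0.84 0.2  0.37] M [ 0.03 -0.19  0.  ] open 1.002 ff 0.0
```

Call:
{"method": "step_arm", "body": {"steps": [[[0, 0, 0], [0, 0, 0]], [[0, 0, 0], [0, 0, 0]]]}}

```text
clock: 5.18
tool_pos: [0.4802, 0.2869, 0.0881]
eef_rot: [0.124, 0.992, 0.003, 0.001]
contact_force: [0.5, 0.5, -0.6]
opening: 1.001
finger_force: 0.0
```

Call:
{"method": "step_arm", "body": {"steps": [[[0, 0, 0], [0, 0, 0]]]}}

```text
clock: 5.3
tool_pos: [0.48, 0.2869, 0.0879]
eef_rot: [0.124, 0.992, 0.003, 0.0]
contact_force: [1.0, -0.8, 0.3]
opening: 1.002
finger_force: 0.0
```

Run:
```python
from h import *
st=where(); print(st['qd'].round(3))
```

```text
t 5.3 p [0.48   0.2869 0.0879] yaw,tilt,roll [ 2.8932e+00 -2.0000e-04 -5.2000e-03] F [ 1.03 -0.76  0.27] M [ 0.04 -0.16 -0.02] open 1.002 ff 0.0
[-0.001  0.004  0.001 -0.001 -0.001 -0.001 -0.001]
```

Call:
{"method": "step_arm", "body": {"steps": [[[0, -0.4, 0.05], [0.3, 0, 0]], [[0, 0, 0], [0, 0, 0]], [[0, 0, 0], [0, 0, 0]], [[0, 0, 0], [0, 0, 0]]]}}

```text
clock: 5.8
tool_pos: [0.479, 0.283, 0.0872]
eef_rot: [0.124, 0.992, 0.0, 0.0]
contact_force: [-0.3, 0.1, -0.0]
opening: 1.001
finger_force: 0.0
```

Call:
{"method": "step_arm", "body": {"steps": [[[0, 0, 0], [0, 0, 0]], [[0, 0, 0], [0, 0, 0]], [[0, 0, 0], [0, 0, 0]], [[0, 0, 0], [0, 0, 0]], [[0, 0, 0], [0, 0, 0]]], "claw": -1, "grip_force": 40}}

```text
clock: 6.42
tool_pos: [0.479, 0.283, 0.0872]
eef_rot: [0.124, 0.992, -0.0, 0.0]
contact_force: [-1.8, -0.3, -0.6]
opening: 0.454
finger_force: 0.0
```

Run:
```python
from h import *
st=where()
```

```text
t 6.425 p [0.479  0.283  0.0872] yaw,tilt,roll [ 2.8931e+00 -1.0000e-04  1.0000e-04] F [-1.77 -0.34 -0.62] M [ 0.09 -0.13 -0.02] open 0.454 ff 0.0
```

Call:
{"method": "step_arm", "body": {"steps": [[[0, 0, 0], [0, 0, 0]], [[0, 0, 0], [0, 0, 0]], [[0, 0, 0], [0, 0, 0]], [[0, 0, 0], [0, 0, 0]]]}}

```text
clock: 6.92
tool_pos: [0.479, 0.283, 0.0872]
eef_rot: [0.124, 0.992, 0.0, 0.0]
contact_force: [0.2, -0.0, 0.2]
opening: 0.251
finger_force: 39.9
```

Run:
```python
from h import *
st=where()
# module frame: p_mod = tool TCP at (dx,0,z). lift 0.12
plan([st['tool_pos'][0],st['tool_pos'][1],.24],toolR(np.pi-.246),5)
```

```text
t 6.925 p [0.479  0.283  0.0872] yaw,tilt,roll [ 2.8931e+00 -0.0000e+00 -1.0000e-04] F [ 0.15 -0.04  0.22] M [ 0.1  -0.17 -0.  ] open 0.251 ff 39.85
5 [[[-0.0, 0.0, -3.06], [0.0, 0.0, -0.03]], [[-0.0, 0.0, -3.06], [0.0, 0.0, -0.03]], [[-0.0, 0.0, -3.06], [0.0, 0.0, -0.03]], [[-0.0, 0.0, -3.06], [0.0, 0.0, -0.03]], [[-0.0, 0.0, -3.06], [0.0, 0.0, -0.03]]]
```

```bash
cat >> h.py <<'E'
A=.1625; RX=np.array([-np.cos(A),np.sin(A),0]); RY=np.array([-np.sin(A),-np.cos(A),0]); YAW=np.pi-A
XC=-.5718; G=np.array([.0013,0,.0872])   # TCP in the module frame
def mod2tcp(mp,rp,tilt):
    """TCP pose so that module point mp sits at rail point rp (x,s,z above flange top)"""
    M=R.from_euler('z',YAW)*R.from_euler('y',-tilt)
    w=RX*(XC+rp[0])+RY*rp[1]+np.array([0,0,.03+rp[2]])
    return w+M.apply(G-np.array(mp)),toolR(YAW,tilt)
def tcp2mod(mp):
    st=sensors.get_state(); M=R.from_quat(st['eef_rot'])*R.from_euler('x',np.pi)
    w=np.array(st['tool_pos'])+M.apply(np.array(mp)-G)
    return np.array([w@RX-XC,w@RY,w[2]-.03])
SE=[-.0115,0,.010]
E
python3 - <<'E'
from h import *
p,Rt=mod2tcp(SE,[-.0195,-.008,.11],.33); print(p)
st=sensors.get_state(); p0=np.array(st['tool_pos'])+[0,0,.15]
plan(p,Rt,9,p0,R.from_quat(st['eef_rot']))
E
```

```text
[ 0.59754119 -0.08985745  0.21718222]
9 [[[-2.3, -3.69, 0.22], [0.09, 2.1, -0.54]], [[-2.27, -3.71, 0.14], [0.09, 2.1, -0.54]], [[-2.24, -3.73, 0.07], [0.09, 2.1, -0.54]], [[-2.2, -3.76, -0.01], [0.09, 2.1, -0.54]], [[-2.16, -3.78, -0.08], [0.09, 2.1, -0.54]], [[-2.12, -3.8, -0.15], [0.09, 2.1, -0.54]], [[-2.08, -3.82, -0.23], [0.09, 2.1, -0.54]], [[-2.04, -3.84, -0.3], [0.09, 2.1, -0.54]], [[-1.99, -3.86, -0.36], [0.09, 2.1, -0.54]]]
```

Call:
{"method": "step_arm", "body": {"steps": [[[0, 0, -2.5], [0, 0, 0]], [[0, 0, -4], [0, 0, 0]], [[0, 0, -4.5], [0, 0, 0]], [[0, 0, -4], [0, 0, 0]]]}}

```text
clock: 7.42
tool_pos: [0.4787, 0.2826, 0.2384]
eef_rot: [0.124, 0.992, -0.0, -0.0]
contact_force: [0.5, 0.6, -1.0]
opening: 0.245
finger_force: 39.8
```

Call:
{"method": "step_arm", "body": {"steps": [[[-2.3, -3.7, 0.2], [0.1, 2.1, -0.5]], [[-2.3, -3.7, 0.1], [0.1, 2.1, -0.5]], [[-2.2, -3.7, 0.1], [0.1, 2.1, -0.5]], [[-2.2, -3.8, 0], [0.1, 2.1, -0.5]], [[-2.2, -3.8, -0.1], [0.1, 2.1, -0.5]], [[-2.1, -3.8, -0.1], [0.1, 2.1, -0.6]], [[-2.1, -3.8, -0.2], [0.1, 2.1, -0.6]], [[-2.0, -3.8, -0.3], [0.1, 2.1, -0.6]], [[-2.0, -3.8, -0.4], [0.1, 2.1, -0.6]], [[0, 0, 0], [0, 0, 0]], [[0, 0, 0], [0, 0, 0]], [[0, 0, 0], [0, 0, 0]]]}}

```text
clock: 8.93
tool_pos: [0.5967, -0.0877, 0.2178]
eef_rot: [0.078, 0.983, 0.013, -0.164]
contact_force: [-0.1, 0.4, -1.7]
opening: 0.252
finger_force: 39.8
```

Run:
```python
from h import *
where(); print(tcp2mod(SE)); p,Rt=mod2tcp(SE,[-.0195,-.008,.03],.33); plan(p,Rt,5)
s=snap('side','s1'); snap('wrist','w4'); snap('top','t1')
u,v=proj('s1',[.58,-.09,.08]).astype(int);print(u,v,proj('w4',[.56,-.09,.05]))
a=cv2.resize(cv2.imread('pics/s1.png')[v-50:v+50,u-50:u+50],(400,400),interpolation=cv2.INTER_CUBIC)
b=cv2.resize(cv2.imread('pics/w4.png')[100:350,200:450],(400,400),interpolation=cv2.INTER_CUBIC)
cv2.imwrite('pics/c4.png',np.hstack([a,b]))
```

```text
t 8.925 p [ 0.5967 -0.0877  0.2178] yaw,tilt,roll [ 2.9825  0.3303 -0.    ] F [-0.06  0.39 -1.68] M [-0.02 -0.57  0.01] open 0.252 ff 39.85
[-0.01827416 -0.00996661  0.11066164]
5 [[[-0.55, -0.04, 1.52], [-0.01, -0.0, 0.04]], [[-0.55, -0.04, 1.52], [-0.01, -0.0, 0.04]], [[-0.55, -0.04, 1.52], [-0.01, -0.0, 0.04]], [[-0.55, -0.04, 1.52], [-0.01, -0.0, 0.04]], [[-0.55, -0.04, 1.52], [-0.01, -0.0, 0.04]]]
293 183 [316.14896993 207.8198247 ]
```

View pics/c4.png

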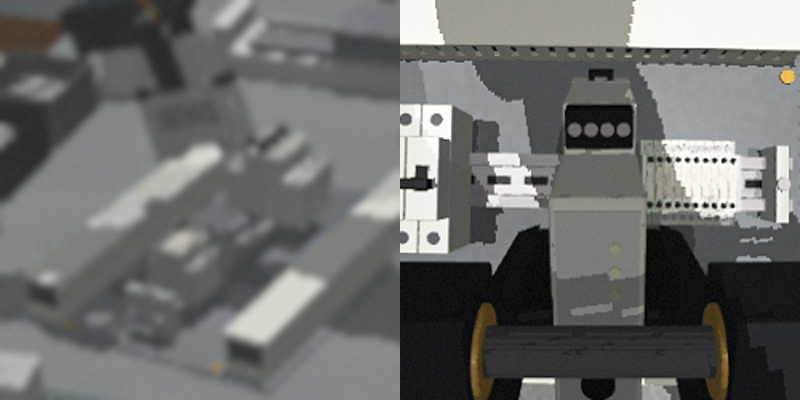

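The wrist view shows the module held square and foot-end up. The terminals are just right of it at (690,180), the breaker is left at (425,180), and the tab is at (600,75). I'll check the in-hand offset from the head's near top edge at about (600,200).

Run:
```python
from h import *
st=sensors.get_state(); M=R.from_quat(st['eef_rot'])*R.from_euler('x',np.pi)
for mp in [(.036,-.01125,.108),(.036,.01125,.108),(.036,-.01125,.07),(.036,.01125,.07),(.0495,-.01125,.07),(.0495,.01125,.07)]:
    for g in (.0,.0013,.003):
        q=proj('w4',np.array(st['tool_pos'])+M.apply(np.array(mp)-[g,0,.0872])); print(mp,g,(400+(q[0]-200)*1.6).round(1),((q[1]-100)*1.6).round(1))
im=cv2.imread('pics/w4.png'); print(im[185:240,320].mean(1).round().tolist()); print(im[185:240,340].mean(1).round().tolist())
```

```text
(0.036, -0.01125, 0.108) 0.0 648.3 194.0
(0.036, -0.01125, 0.108) 0.0013 648.1 199.5
(0.036, -0.01125, 0.108) 0.003 647.9 206.7
(0.036, 0.01125, 0.108) 0.0 545.8 194.0
(0.036, 0.01125, 0.108) 0.0013 546.0 199.6
(0.036, 0.01125, 0.108) 0.003 546.3 206.8
(0.036, -0.01125, 0.07) 0.0 636.0 149.0
(0.036, -0.01125, 0.07) 0.0013 635.9 153.3
(0.036, -0.01125, 0.07) 0.003 635.8 158.9
(0.036, 0.01125, 0.07) 0.0 558.7 149.1
(0.036, 0.01125, 0.07) 0.0013 558.8 153.4
(0.036, 0.01125, 0.07) 0.003 559.0 159.0
(0.0495, -0.01125, 0.07) 0.0 637.0 103.1
(0.0495, -0.01125, 0.07) 0.0013 636.9 107.6
(0.0495, -0.01125, 0.07) 0.003 636.8 113.5
(0.0495, 0.01125, 0.07) 0.0 557.7 103.1
(0.0495, 0.01125, 0.07) 0.0013 557.8 107.6
(0.0495, 0.01125, 0.07) 0.003 557.9 113.5
[62.0, 16.0, 18.0, 17.0, 13.0, 16.0, 15.0, 35.0, 76.0, 127.0, 145.0, 121.0, 98.0, 106.0, 99.0, 97.0, 100.0, 106.0, 102.0, 101.0, 104.0, 103.0, 102.0, 101.0, 99.0, 100.0, 102.0, 101.0, 104.0, 101.0, 106.0, 101.0, 104.0, 102.0, 102.0, 101.0, 101.0, 105.0, 120.0, 133.0, 139.0, 141.0, 139.0, 145.0, 140.0, 142.0, 129.0, 111.0, 124.0, 120.0, 124.0, 122.0, 127.0, 124.0, 122.0]
[58.0, 17.0, 15.0, 17.0, 16.0, 18.0, 6.0, 41.0, 113.0, 152.0, 133.0, 101.0, 98.0, 103.0, 105.0, 99.0, 102.0, 103.0, 100.0, 102.0, 100.0, 99.0, 106.0, 102.0, 99.0, 99.0, 102.0, 101.0, 102.0, 102.0, 104.0, 102.0, 104.0, 100.0, 104.0, 103.0, 98.0, 108.0, 121.0, 130.0, 143.0, 143.0, 140.0, 143.0, 144.0, 141.0, 132.0, 112.0, 124.0, 124.0, 120.0, 124.0, 124.0, 120.0, 123.0]
```

Call:
{"method": "step_arm", "body": {"steps": [[[-0.5, 0, 1.5], [0, 0, 0]], [[-0.5, 0, 1.5], [0, 0, 0]], [[-0.6, 0, 1.5], [0, 0, 0]], [[-0.5, 0, 1.5], [0, 0, 0]], [[-0.6, 0, 1.6], [0, 0, 0.2]], [[0, 0, 0], [0, 0, 0]], [[0, 0, 0], [0, 0, 0]], [[0, 0, 0], [0, 0, 0]]]}}

```text
clock: 10.07
tool_pos: [0.5985, -0.0894, 0.1376]
eef_rot: [0.082, 0.983, 0.013, -0.163]
contact_force: [-0.1, -0.6, -1.2]
opening: 0.249
finger_force: 39.8
```

Run:
```python
from h import *
where(); print(tcp2mod(SE)); p,Rt=mod2tcp(SE,[-.0195,-.009,.0008],.33); plan(p,Rt,4)
```

```text
t 10.075 p [ 0.5985 -0.0894  0.1376] yaw,tilt,roll [2.9757e+00 3.2870e-01 1.7000e-03] F [-0.11 -0.63 -1.16] M [-0.05 -0.55 -0.01] open 0.249 ff 39.85
[-0.02042673 -0.0085121   0.03044281]
4 [[[-0.22, 0.01, 0.71], [-0.01, 0.02, -0.05]], [[-0.22, 0.01, 0.71], [-0.01, 0.02, -0.05]], [[-0.22, 0.01, 0.71], [-0.01, 0.02, -0.05]], [[-0.22, 0.01, 0.71], [-0.01, 0.02, -0.05]]]
```

Call:
{"method": "step_arm", "body": {"steps": [[[-0.25, 0, 0.7], [0, 0, 0]], [[-0.25, 0, 0.7], [0, 0, 0]], [[-0.2, 0, 0.7], [0, 0, 0]], [[-0.2, 0, 0.7], [0, 0, -0.2]], [[0, 0, 0], [0, 0, 0]], [[0, 0, 0], [0, 0, 0]], [[0, 0, 0], [0, 0, 0]]]}}

```text
clock: 10.95
tool_pos: [0.5974, -0.0895, 0.1075]
eef_rot: [0.08, 0.983, 0.013, -0.164]
contact_force: [-0.7, 1.0, -1.7]
opening: 0.251
finger_force: 39.9
```

Run:
```python
from h import *
where(); print(tcp2mod(SE)); p,Rt=mod2tcp(SE,[-.0195,-.009,.0006],.33); plan(p,Rt,1); 
p2,_=mod2tcp(SE,[-.0145,-.009,.0006],.33); plan(p2,Rt,2,p,Rt)
```

```text
t 10.95 p [ 0.5974 -0.0895  0.1075] yaw,tilt,roll [2.9793e+00 3.3000e-01 9.0000e-04] F [-0.73  1.01 -1.66] M [ 0.03 -0.58  0.02] open 0.251 ff 39.93
[-0.01930797 -0.00821864  0.00035747]
1 [[[-0.01, 0.07, -0.03], [-0.06, -0.0, 0.01]]]
2 [[[0.24, -0.0, 0.08], [0.0, 0.0, 0.0]], [[0.24, -0.0, 0.08], [0.0, 0.0, 0.0]]]
```

Call:
{"method": "step_arm", "body": {"steps": [[[0.1, 0, 0], [0, 0, 0]], [[0.14, 0, 0.04], [0, 0, 0]], [[0.14, 0, 0.05], [0, 0, 0]], [[0.14, 0, 0.05], [0, 0, 0]], [[0, 0, 0], [0, 0, 0]], [[0, 0, 0], [0, 0, 0]]]}}

```text
clock: 11.7
tool_pos: [0.5922, -0.0887, 0.1078]
eef_rot: [0.08, 0.983, 0.013, -0.164]
contact_force: [-0.9, -0.3, -1.7]
opening: 0.254
finger_force: 39.9
```

Run:
```python
from h import *
where(); print(tcp2mod(SE))
```

```text
t 11.7 p [ 0.5922 -0.0887  0.1078] yaw,tilt,roll [2.9793e+00 3.3000e-01 9.0000e-04] F [-0.88 -0.25 -1.71] M [-0.06 -0.62 -0.02] open 0.254 ff 39.93
[-0.0140068  -0.00820044  0.0006661 ]
```

Call:
{"method": "step_arm", "body": {"steps": [[[0.1, 0, 0.03], [0, 0, 0]], [[0.1, 0, 0.04], [0, 0, 0]], [[0, 0, 0], [0, 0, 0]]]}}

```text
clock: 12.08
tool_pos: [0.5904, -0.0884, 0.1079]
eef_rot: [0.08, 0.983, 0.013, -0.163]
contact_force: [1.6, -0.7, -2.6]
opening: 0.253
finger_force: 39.9
```

Call:
{"method": "step_arm", "body": {"steps": [[[0.06, 0, 0.02], [0, 0, 0]], [[0, 0, 0], [0, 0, 0]]]}}

```text
clock: 12.32
tool_pos: [0.59, -0.0883, 0.1079]
eef_rot: [0.08, 0.983, 0.013, -0.163]
contact_force: [2.0, -0.3, -2.7]
opening: 0.256
finger_force: 39.9
```

Run:
```python
from h import *
where(); print(tcp2mod(SE))
```

```text
t 12.325 p [ 0.59   -0.0883  0.1079] yaw,tilt,roll [2.979e+00 3.285e-01 7.000e-04] F [ 2.02 -0.28 -2.67] M [-0.16 -1.33 -0.06] open 0.256 ff 39.91
[-0.01197094 -0.0082768   0.00071386]
```

Hooked: the back wall met the rim at −11.97 mm, against −11.73 mm expected, with about 3 N. Now rocking down.

```bash
cat >> h.py <<'E'
def rock(t0,t1,n,x0,x1,z0,z1,s):
    st=sensors.get_state(); p,Rc=np.array(st['tool_pos']),R.from_quat(st['eef_rot']); rows=[]
    for i in range(1,n+1):
        k=i/n; q,Rn=mod2tcp(SE,[x0+(x1-x0)*k,s,z0+(z1-z0)*k],t0+(t1-t0)*k)
        rows.append([Rc.inv().apply((q-p)*100).round(3).tolist(),np.degrees((Rc.inv()*Rn).as_rotvec()).round(2).tolist()]); p,Rc=q,Rn
    print(json.dumps(rows))
E
python3 - <<'E'
from h import *
rock(.3285,.0,10,-.0119,-.0117,.0006,.0000,-.0083)
E
```

```text
[[[0.256, -0.003, 0.066], [-0.04, -1.88, -0.0]], [[0.253, -0.0, 0.053], [0.0, -1.88, -0.0]], [[0.253, -0.0, 0.053], [0.0, -1.88, -0.0]], [[0.253, 0.0, 0.053], [0.0, -1.88, -0.0]], [[0.254, -0.0, 0.052], [0.0, -1.88, 0.0]], [[0.254, 0.0, 0.052], [0.0, -1.88, -0.0]], [[0.254, 0.0, 0.052], [0.0, -1.88, -0.0]], [[0.254, -0.0, 0.052], [-0.0, -1.88, -0.0]], [[0.254, -0.0, 0.052], [0.0, -1.88, -0.0]], [[0.255, 0.0, 0.052], [-0.0, -1.88, -0.0]]]
```

Call:
{"method": "step_arm", "body": {"steps": [[[0.25, 0, 0.06], [0, -1.9, 0]], [[0.25, 0, 0.05], [0, -1.9, 0]], [[0.25, 0, 0.05], [0, -1.9, 0]], [[0, 0, 0], [0, 0, 0]], [[0, 0, 0], [0, 0, 0]]]}}

```text
clock: 12.95
tool_pos: [0.5824, -0.0871, 0.1088]
eef_rot: [0.081, 0.99, 0.009, -0.115]
contact_force: [2.7, -0.9, -1.4]
opening: 0.251
finger_force: 39.9
```

Run:
```python
from h import *
where(); print(tcp2mod(SE))
```

```text
t 12.95 p [ 0.5824 -0.0871  0.1088] yaw,tilt,roll [2.9789e+00 2.3030e-01 9.0000e-04] F [ 2.71 -0.88 -1.36] M [-0.15 -1.13 -0.04] open 0.251 ff 39.9
[-0.01184385 -0.00819254  0.00067033]
```

Call:
{"method": "step_arm", "body": {"steps": [[[0.25, 0, 0.06], [0, -1.9, 0]], [[0.25, 0, 0.06], [0, -1.9, 0]], [[0.25, 0, 0.06], [0, -1.9, 0]], [[0, 0, 0], [0, 0, 0]], [[0, 0, 0], [0, 0, 0]]]}}

```text
clock: 13.58
tool_pos: [0.5747, -0.0857, 0.1085]
eef_rot: [0.081, 0.995, 0.005, -0.065]
contact_force: [3.0, -0.8, 2.3]
opening: 0.25
finger_force: 39.9
```

Run:
```python
from h import *
where(); print(tcp2mod(SE))
```

```text
t 13.575 p [ 0.5747 -0.0857  0.1085] yaw,tilt,roll [2.979e+00 1.314e-01 9.000e-04] F [ 2.99 -0.82  2.35] M [-0.13 -0.8  -0.  ] open 0.25 ff 39.9
[-0.01178887 -0.00828762  0.00031761]
```

Call:
{"method": "step_arm", "body": {"steps": [[[0.25, 0, 0.06], [0, -1.9, 0]], [[0.25, 0, 0.06], [0, -1.9, 0]], [[0.25, 0, 0.06], [0, -1.9, 0]], [[0, 0, 0], [0, 0, 0]], [[0, 0, 0], [0, 0, 0]]]}}

```text
clock: 14.2
tool_pos: [0.5666, -0.0843, 0.1071]
eef_rot: [0.081, 0.997, 0.001, -0.017]
contact_force: [0.7, 0.1, 2.3]
opening: 0.253
finger_force: 39.9
```

Run:
```python
from h import *
where(); print(tcp2mod(SE))
```

```text
t 14.2 p [ 0.5666 -0.0843  0.1071] yaw,tilt,roll [2.9793e+00 3.3300e-02 1.0000e-03] F [0.68 0.08 2.26] M [ 0.08 -0.37 -0.04] open 0.253 ff 39.94
[-0.01117235 -0.0083518  -0.0004474 ]
```

Call:
{"method": "step_arm", "body": {"steps": [[[0.25, 0, 0.05], [0, -1.9, 0]], [[0, 0, 0], [0, 0, 0]], [[0, 0, 0], [0, 0, 0]]]}}

```text
clock: 14.58
tool_pos: [0.5645, -0.084, 0.107]
eef_rot: [0.081, 0.997, -0.0, 0.0]
contact_force: [0.2, 0.3, 6.3]
opening: 0.245
finger_force: 39.9
```

Run:
```python
from h import *
where(); print(tcp2mod(SE)); snap('wrist','w5'); snap('side','s2')
u,v=proj('s2',[.56,-.085,.07]).astype(int)
a=cv2.resize(cv2.imread('pics/s2.png')[v-40:v+40,u-40:u+40],(400,400),interpolation=cv2.INTER_CUBIC)
b=cv2.resize(cv2.imread('pics/w5.png')[100:300,220:420],(400,400),interpolation=cv2.INTER_CUBIC)
cv2.imwrite('pics/c5.png',np.hstack([a,b]))
st=sensors.get_state(); M=R.from_quat(st['eef_rot'])*R.from_euler('x',np.pi)
for mp in [(.036,-.01125,.108),(.036,.01125,.108),(.036,-.01125,.07),(.0495,-.01125,.07),(.0495,.01125,.01)]:
    q=proj('w5',np.array(st['tool_pos'])+M.apply(np.array(mp)-G)); print(mp,400+(q[0]-220)*2,(q[1]-100)*2)
```

```text
t 14.575 p [ 0.5645 -0.084   0.107 ] yaw,tilt,roll [ 2.9791e+00 -1.0000e-03  8.0000e-04] F [0.2  0.29 6.28] M [ 0.05 -0.14  0.01] open 0.245 ff 39.93
[-0.01172818 -0.008396   -0.00014903]
(0.036, -0.01125, 0.108) 672.8504194229904 249.4943692807493
(0.036, 0.01125, 0.108) 545.4939310458064 249.64463526247113
(0.036, -0.01125, 0.07) 657.0702811912552 191.75294061122344
(0.0495, -0.01125, 0.07) 658.2744528193384 134.68226643684568
(0.0495, 0.01125, 0.01) 573.4224125953749 100.4535250220066
```

View pics/c5.png

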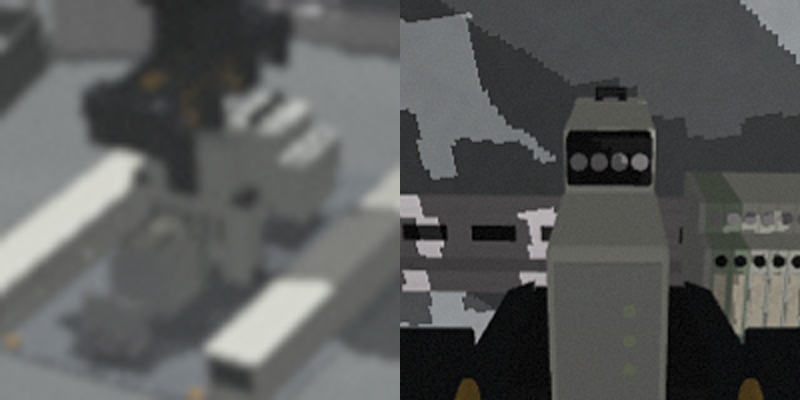

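The wrist crop shows the head edge at y≈250 and the plug at y≈190, matching the prediction for a flat module (249.5 / 191.8). The terminal row is 30 px to the right. Now sliding gently towards it.

Call:
{"method": "step_arm", "body": {"steps": [[[0, 0.1, -0.02], [0, 0, 0]], [[0, 0.3, 0], [0, 0, 0]], [[0, 0.3, 0], [0, 0, 0]], [[0, 0.3, 0], [0, 0, 0]], [[0, 0.2, 0], [0, 0, 0]], [[0, 0, 0], [0, 0, 0]], [[0, 0, 0], [0, 0, 0]]]}}

```text
clock: 15.55
tool_pos: [0.5663, -0.0738, 0.1071]
eef_rot: [0.082, 0.997, -0.002, 0.0]
contact_force: [0.5, -2.5, 6.7]
opening: 0.25
finger_force: 39.9
```

Run:
```python
from h import *
where(); print(tcp2mod(SE))
```

```text
t 15.55 p [ 0.5663 -0.0738  0.1071] yaw,tilt,roll [ 2.9782e+00 -9.0000e-04  3.7000e-03] F [ 0.5  -2.5   6.66] M [-0.65 -0.2   0.02] open 0.25 ff 39.91
[-0.0118487  -0.01847177 -0.00013521]
```

Call:
{"method": "step_arm", "body": {"steps": [[[0, 0.2, 0], [0, 0, 0]], [[0, 0.2, 0], [0, 0, 0]], [[0, 0, 0], [0, 0, 0]], [[0, 0, 0], [0, 0, 0]]]}}

```text
clock: 16.05
tool_pos: [0.5669, -0.0703, 0.107]
eef_rot: [0.082, 0.997, -0.002, 0.0]
contact_force: [0.1, -3.4, 5.6]
opening: 0.25
finger_force: 39.9
```

Call:
{"method": "step_arm", "body": {"steps": [[[0, 0.1, 0], [0, 0, 0]], [[0, 0, 0], [0, 0, 0]], [[0, 0, 0], [0, 0, 0]]]}}

```text
clock: 16.42
tool_pos: [0.5669, -0.0701, 0.1071]
eef_rot: [0.082, 0.997, -0.003, 0.0]
contact_force: [-0.1, -3.5, 7.3]
opening: 0.255
finger_force: 39.9
```

Run:
```python
from h import *
where(); print(tcp2mod(SE))
```

```text
t 16.425 p [ 0.5669 -0.0701  0.1071] yaw,tilt,roll [ 2.9772e+00 -7.0000e-04  5.8000e-03] F [-0.13 -3.53  7.31] M [-1.09 -0.16 -0.08] open 0.255 ff 39.91
[-0.01185911 -0.02206075 -0.00013393]
```

Call:
{"method": "step_arm", "body": {"steps": [[[0, 0.15, 0], [-0.3, 0, 0]], [[0, 0, 0], [0, 0, 0]], [[0, 0, 0], [0, 0, 0]]]}}

```text
clock: 16.8
tool_pos: [0.5669, -0.0701, 0.1071]
eef_rot: [0.083, 0.997, -0.002, 0.0]
contact_force: [-0.2, -6.5, 8.9]
opening: 0.253
finger_force: 39.9
```

Run:
```python
from h import *
where(); print(tcp2mod(SE))
```

```text
t 16.8 p [ 0.5669 -0.0701  0.1071] yaw,tilt,roll [ 2.9761e+00 -5.0000e-04  3.1000e-03] F [-0.22 -6.48  8.91] M [-1.64  0.03  0.02] open 0.253 ff 39.92
[-0.01184213 -0.02223323 -0.00013813]
```

Call:
{"method": "step_arm", "body": {"steps": [[[0, 0.15, -0.03], [-0.2, 0, 0]], [[0, 0, 0], [0, 0, 0]], [[0, 0, 0], [0, 0, 0]], [[0, 0, 0], [0, 0, 0]]]}}

```text
clock: 17.3
tool_pos: [0.5669, -0.07, 0.107]
eef_rot: [0.083, 0.997, -0.001, -0.0]
contact_force: [-0.4, -8.4, 7.4]
opening: 0.246
finger_force: 39.9
```

Run:
```python
from h import *
where(); print(tcp2mod(SE))
```

```text
t 17.3 p [ 0.5669 -0.07    0.107 ] yaw,tilt,roll [2.9751e+00 1.0000e-04 1.8000e-03] F [-0.39 -8.39  7.36] M [-2.2  -0.08 -0.12] open 0.246 ff 39.95
[-0.01175011 -0.02242241 -0.00016318]
```

Call:
{"method": "step_arm", "body": {"steps": [[[0, 0.17, -0.03], [-0.2, 0, -0.2]], [[0, 0, 0], [0, 0, 0]], [[0, 0, 0], [0, 0, 0]], [[0, 0, 0], [0, 0, 0]]]}}

```text
clock: 17.8
tool_pos: [0.5669, -0.07, 0.1071]
eef_rot: [0.082, 0.997, -0.0, -0.0]
contact_force: [0.3, -10.6, 7.1]
opening: 0.254
finger_force: 40.0
```

Run:
```python
from h import *
where(); print(tcp2mod(SE))
```

```text
t 17.8 p [ 0.5669 -0.07    0.1071] yaw,tilt,roll [2.9771e+00 7.0000e-04 9.0000e-04] F [  0.26 -10.61   7.13] M [-2.66 -0.07 -0.2 ] open 0.254 ff 40.01
[-0.01167522 -0.02257551 -0.00012928]
```

Call:
{"method": "step_arm", "body": {"steps": [[[0, -0.2, -0.1], [0.2, 0, 0]], [[0, -0.2, -0.1], [0.2, 0, 0]], [[0, 0, 0], [0, 0, 0]], [[0, 0, 0], [0, 0, 0]]]}}

```text
clock: 18.3
tool_pos: [0.5662, -0.0701, 0.1078]
eef_rot: [0.081, 0.997, -0.0, -0.001]
contact_force: [3.0, -5.1, -9.9]
opening: 0.25
finger_force: 40.0
```

Run:
```python
from h import *
where(); print(tcp2mod(SE))
```

```text
t 18.3 p [ 0.5662 -0.0701  0.1078] yaw,tilt,roll [2.9802e+00 1.4000e-03 9.0000e-04] F [ 3.05 -5.13 -9.92] M [-1.57 -0.99 -0.14] open 0.25 ff 39.97
[-0.01099735 -0.02235048  0.00057807]
```

The upward pull of about 8 N was held by the rail at near-zero tilt, so the foot has clicked. Easing back to neutral before letting go.

Call:
{"method": "step_arm", "body": {"steps": [[[0, 0, 0.14], [0, 0, 0]], [[0, 0, 0], [0, 0, 0]], [[0, 0, 0], [0, 0, 0]], [[0, 0, 0], [0, 0, 0]]]}}

```text
clock: 18.8
tool_pos: [0.5664, -0.0701, 0.1073]
eef_rot: [0.081, 0.997, -0.001, -0.0]
contact_force: [1.1, -6.3, -1.8]
opening: 0.25
finger_force: 40.0
```

Run:
```python
from h import *
where(); print(tcp2mod(SE))
```

```text
t 18.8 p [ 0.5664 -0.0701  0.1073] yaw,tilt,roll [2.9802e+00 5.0000e-04 1.3000e-03] F [ 1.11 -6.25 -1.76] M [-1.6  -0.62 -0.11] open 0.25 ff 39.98
[-1.12820923e-02 -2.23779371e-02  5.75580484e-05]
```

Call:
{"method": "step_arm", "body": {"steps": [[[0, -0.05, 0.04], [0, 0, 0]], [[0, 0, 0], [0, 0, 0]], [[0, 0, 0], [0, 0, 0]], [[0, 0, 0], [0, 0, 0]], [[0, 0, 0], [0, 0, 0]], [[0, 0, 0], [0, 0, 0]]], "claw": 0.2}}

```text
clock: 19.55
tool_pos: [0.567, -0.0671, 0.1077]
eef_rot: [0.079, 0.997, 0.002, 0.001]
contact_force: [-0.3, 0.0, 0.4]
opening: 0.599
finger_force: 0.0
```

Run:
```python
from h import *
where(); print(tcp2mod(SE))
```

```text
t 19.55 p [ 0.567  -0.0671  0.1077] yaw,tilt,roll [ 2.9831e+00 -1.5000e-03 -4.4000e-03] F [-0.27  0.05  0.45] M [ 0.08 -0.13  0.03] open 0.599 ff 0.0
[-0.01150865 -0.0259174   0.00053369]
```

Call:
{"method": "step_arm", "body": {"steps": [[[0, -0.3, -1], [0, 0, 0]], [[0, 0, -3], [0, 0, 0]], [[0, 0, -4], [0, 0, 0]], [[0, 0, -4], [0, 0, 0]], [[1, 0, -4], [0, 0, 0]], [[0, 0, 0], [0, 0, 0]], [[0, 0, 0], [0, 0, 0]]]}}

```text
clock: 20.42
tool_pos: [0.556, -0.0697, 0.2675]
eef_rot: [0.079, 0.997, 0.002, 0.001]
contact_force: [0.5, 0.1, 0.3]
opening: 0.606
finger_force: 0.0
```

Run:
```python
from h import *
where(); snap('wrist','w6'); snap('side','s3')
u,v=proj('s3',[.56,-.07,.07]).astype(int)
a=cv2.resize(cv2.imread('pics/s3.png')[v-40:v+40,u-40:u+40],(400,500),interpolation=cv2.INTER_CUBIC)
b=cv2.resize(cv2.imread('pics/w6.png')[110:270,256:384],(400,500),interpolation=cv2.INTER_CUBIC)
cv2.imwrite('pics/c6.png',np.hstack([a,b]))
M=R.from_euler('z',YAW); o=RX*XC+RY*-.0224+[0,0,.02]
for mp in [(.036,-.01125,.108),(.036,.01125,.108),(-.036,-.01125,.108),(-.036,.01125,.108),(.0495,-.01125,.07),(.0495,.01125,.07)]:
    q=proj('w6',o+M.apply(mp)); print(mp,(400+(q[0]-256)*3.125).round(1),((q[1]-110)*3.125).round(1))
```

```text
t 20.425 p [ 0.556  -0.0697  0.2675] yaw,tilt,roll [ 2.9827e+00 -1.3000e-03 -3.6000e-03] F [0.5  0.14 0.35] M [ 0.06 -0.14 -0.05] open 0.606 ff 0.0
(0.036, -0.01125, 0.108) 658.3 184.3
(0.036, 0.01125, 0.108) 575.2 184.2
(-0.036, -0.01125, 0.108) 654.5 428.1
(-0.036, 0.01125, 0.108) 577.3 428.0
(0.0495, -0.01125, 0.07) 653.1 116.9
(0.0495, 0.01125, 0.07) 579.0 116.8
```

View pics/c6.png

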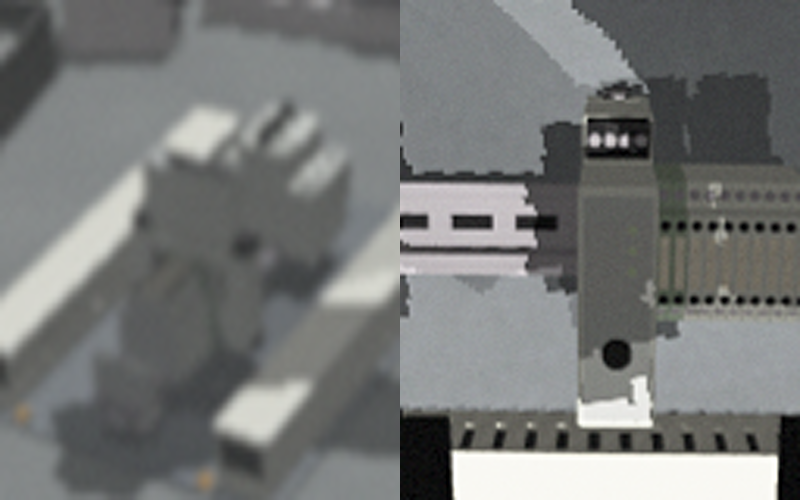

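The module sits upright and square. Its head spans (577–655, 185–428) in the crop, matching the home prediction, and it touches the terminal row at x≈655. The gripper is clear. Handing in.

```bash
python3 -c "
from plant import finish_job
print(finish_job())"
```

```text
the job is handed in; nothing more can be done
None
```

The slim module is hooked and clicked onto the rail, butted against the terminal row at about 8 N (estimated: 10.6 N wrist reading less drag), released and handed in at about 20 s; its final position matched home in the last camera check.

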